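# Snap the grouphead brush into the empty holder

## Task

The cleaning brush was left lying on the worktop. Put it back on the wooden rack: snap its round handle sideways (pressing it straight down) into the one empty tool holder, so that both spring clips of that holder close over the handle and it is fully home, with the handle centred between the two clips. Leave the brush and the marker that are already clipped in where they are.

Things in the scene. Friction and masses are not known exactly. Their poses are not given: they have to be found in the camera images.
- brush_mid (a point): Loose grey cleaning brush on the worktop, 195 mm long: round handle 20.5 mm thick, 150 mm long, then a black bristle head at one end; 70 g. This point: centre of the handle, on its axis, 11 mm above the worktop as it lies; grasp here. y runs along the handle (75 mm to either side of this point; bristles 75 to 119 mm to -y), z up. Which way the bristles point in the holder does not matter.
- empty_holder_mid (a point): The empty one of three like holders, any of the row. This point: where the middle of a home handle lies, 40.5 mm above the worktop. y: the tool's direction; x: along the row. At 42 mm to either side along y stands a clip, 12 mm wide; the 72 mm between is free for fingers down to 14 mm above the worktop. Clip mouth 35 mm wide, 63 mm up; throat 14 mm, 50 mm up; press 5 to 15 N down; 1 mm play.
- stored_brush_mid (a point): A second such brush, already clipped in another holder of the row; must stay. This point: centre of its handle, axes as for the loose brush. The three holders stand 90 mm apart on a wooden board, 275 x 135 x 10 mm. Each has two clips; a clip is a pair of sprung steel leaves, open upwards, that give way along x and close over the handle, which then rests on a seat 30 mm above the worktop.
- stored_marker_mid (a point): A marker pen, 135 mm long and 16 mm thick, already held in the remaining holder: its centre. It must stay there.
There are look-alikes about, which are no part of the job. Leave any purple look-alike of the part that bears brush_mid alone.

How it is judged:
At the end, for the whole second after the job is handed in: The loose brush lies in the empty holder, held by both clips and at rest: centre of its handle within 18 mm horizontally of the holder's middle and within 5 mm above (6 mm below) the fully home height, handle within 0.15 rad of the holder's direction (horizontal distance between brush_mid and empty_holder_mid below 0.018 m and z of brush_mid in the frame of empty_holder_mid between -0.006 and 0.005 m and angle between the y axis of brush_mid and the y axis of empty_holder_mid, either way round below 0.15 rad and linear speed of brush below 0.02 m/s); the robot touches nothing.
It fails at once if the stored brush is shifted by more than 20 mm (distance of stored_brush_mid from where it was at the start of the episode above 0.02 m).
It fails at once if the stored marker is shifted by more than 20 mm (distance of stored_marker_mid from where it was at the start of the episode above 0.02 m).
It also fails if it takes over 35 s, if anything falls off the work surface, if the arm or the gripper's body presses on something with over 40 N, if the wrist force passes 120 N, or if a joint passes its speed limit or range.

## Robot

A 7-joint arm with a two-finger parallel gripper is mounted at the origin on a cart in front of the work surface, level with it; the furniture and walls round the work are solid. World frame = base frame: x ahead of the robot, y to its left, z up, the work surface at z = 0. Lengths are in m, angles in rad, forces in N, time in s.
With the tool pointing down it reaches from about 0.4 to 0.9 m from the base axis. Payload 5.6 kg.
Tool frame: the origin (TCP) lies between the finger pads; the fingertips stand 17 mm ahead of it and the grasp point (between the pads) lies 2 mm behind it; z points along the fingers, y is the line along which they close (so a half turn about z gives the same grasp; the last joint's range is limited). The gripper opens to 92 mm and grips with 3 to 60 N. Pads are 20 mm wide; open, the fingers measure 128 mm over their backs; the gripper's body (75 mm by 189 mm) begins 69 mm behind the grasp point.
Start: joints at [-1.226, 0.468, -0.012, 1.603, 0.006, 1.071, -0.056], TCP at [0.246, 0.602, 0.232] pointing down, gripper open.
Joint ranges: [-2.53, 2.53], [-0.31, 2.02], [-1.57, 1.55], [0.28, 2.44], [-1.29, 4.43], [0.15, 1.84], [-2.92, 2.92]. Speed limits (rad/s): [2.57, 2.57, 3.14, 3.14, 3.14, 3.14, 3.14].

## Interface

Orientations are given as a rotation vector (axis times angle).
In Python, from bench import env gives the robot as it stands. The module is installed in compiled form; this text tells all that it offers.
- The arm moves only by the shell command python3 -m jog 'ROWS' [OPENING] [FORCE]. ROWS is text: rows parted by semicolons, each of 4 numbers parted by spaces: the shift along the tool's x, y, z in mm, then the turn about the tool's z in degrees. A call has 1 to 5 rows; each row is the pose to reach, as a shift and turn from the pose commanded when the call began, along the tool's axes at that moment; what a row does not reach only later rows make up. A row lasts 1/10 s, in which the tool goes at most 50 mm and 8.59 degrees, less where a joint would pass 70% of its speed; a pose out of reach is approached as far as the arm can. A call with a gripper value outside its range is refused whole. OPENING is the finger opening in mm, from 0 to 91.9, set as the call begins (- or left out, the last holds). The fingers move at their own pace and stop on an object; FORCE is the grip in N (left out, the last holds). Time passes only in rows, so rows that repeat a pose let the fingers close. It gives the time, the measured TCP pose, the force, the opening and the grip force at its end, in the units of the state.
- env.get_obs(): the state, without advancing time (a new reading comes with each control period).
- env.grab_frame(name): name is "scene" or "top" or "wrist"; returns (picture, depth): 400x640x3 uint8, red, green, blue; 400x640 float32, m along the optical axis (not along the pixel's ray), 0 where there is no reading.
- env.camera_params(name): a dict with "K" (3x3 intrinsics, pixels), "camera_from_world" (4x4, takes a point from world to camera coordinates). Camera axes: x right, y down, z forward; pixel columns grow to the right and rows downward; lengths in m; the calibration is good to about 2 mm. A picture is of the moment at which its call begins: read the wrist's pose just before it. camera_params takes no time and is no camera call; for the wrist camera it gives the pose at the moment of the call.
- env.hand_in(): hands the job in; it is judged then, once.
Trained networks look in the newest picture that a camera, given by its name, has taken for a name from the list of things; names that differ only in an ending like _2 or _b are one class to them, and where a whole thing is asked for, a point or a joint stands for the part that bears it (a point fixed in the world has none). Each returns a list of dicts, best first, with "conf" (0 to 1); they miss things now and then, are a little off and sometimes report something else, mostly with a low value. They report only what shows in the picture. A call takes as long as a camera call. They do not tell look-alikes from the thing itself.
- env.look_for(camera, thing): "centre" ([column, row] in pixels, amid what is visible of it).
- env.silhouettes(camera, thing): "mask" (400x640 bool, what is visible of it) and "centre" ([column, row] in pixels, amid what is visible of it).
- env.pinpoint(camera, thing): "centre" ([column, row] in pixels: a listed point, or the origin of a listed thing).
The state is a dict: "t": time; "joint_positions": joint angles; "joint_velocities": joint speeds; "joint_torque": joint torques, N m; "position": TCP position; "tcp_rot": TCP orientation; "contact_force": force on the tool from outside, world axes, zero at the start; "ft_torque": the same for the moment, N m; "width": finger opening in m; "finger_force": force on a finger pad.
Only numpy, scipy, OpenCV 4.12 (cv2) and the standard library are available. Lean on these libraries where they do the work, as an engineer would, in place of code of your own. Each camera call takes 0.05 s, during which the arm holds its last target. There are 200 camera calls.

## Working session

There is one attempt and no reset: what is moved stays moved. The work goes in short steps, Python scripts to look and compute and a shell command to move; the robot and the scene stay as the last step left them, time stands still between calls to the robot, and variables do not carry over. Pictures are saved under pics/ and viewed, at most 10 in all, crops included, and the job is handed in when it is done.

```bash
mkdir -p pics; cat > h.py <<'E'
import numpy as np, cv2
from bench import env
from scipy.spatial.transform import Rotation as R
def ray_at(cam,px,z,P=None):
    P=P or env.camera_params(cam); K=np.array(P["K"]);T=np.linalg.inv(np.array(P["camera_from_world"]))
    d=T[:3,:3]@np.linalg.solve(K,[px[0],px[1],1.]); o=T[:3,3]
    return o+d*(z-o[2])/d[2]
def deproj(cam,px,dep,P=None):
    P=P or env.camera_params(cam); K=np.array(P["K"]);T=np.linalg.inv(np.array(P["camera_from_world"]))
    px=np.atleast_2d(px); z=dep[px[:,1].astype(int),px[:,0].astype(int)]
    c=(np.linalg.inv(K)@np.c_[px,np.ones(len(px))].T*z).T
    return c@T[:3,:3].T+T[:3,3]
def mask_pts(cam,m,dep,P=None):
    v,u=np.nonzero(m&(dep>0)); return deproj(cam,np.c_[u,v],dep,P)
def to_tool(p):
    o=env.get_obs(); return R.from_rotvec(o["tcp_rot"]).inv().apply(np.array(p)-o["position"])*1000
E
python3 - <<'E'
from h import *
im,d=env.grab_frame("top"); im2,d2=env.grab_frame("scene")
cv2.imwrite("pics/top.png",im[:,:,::-1]); cv2.imwrite("pics/scene.png",im2[:,:,::-1])
for n,z in (("brush_mid",.011),("empty_holder_mid",.0405),("stored_brush_mid",.0405),("stored_marker_mid",.0405)):
  for c in ("top","scene"):
    for r in env.pinpoint(c,n): print(n,c,round(r["conf"],2),np.round(r["centre"]),np.round(ray_at(c,r["centre"],z),3))
o=env.get_obs();print(o["t"],o["position"],o["tcp_rot"],R.from_rotvec(o["tcp_rot"]).as_matrix().round(2))
E
```

```text
brush_mid top 0.97 [387. 182.] [ 0.509 -0.181  0.011]
brush_mid top 0.65 [238. 272.] [0.28  0.204 0.011]
brush_mid scene 0.77 [372. 237.] [ 0.507 -0.186  0.011]
brush_mid scene 0.58 [225. 181.] [0.291 0.198 0.011]
empty_holder_mid top 0.68 [320. 173.] [ 0.527 -0.004  0.04 ]
empty_holder_mid scene 0.74 [334. 180.] [0.527 0.008 0.04 ]
stored_brush_mid top 0.8 [282. 165.] [0.551 0.093 0.04 ]
stored_brush_mid scene 0.61 [323. 161.] [0.546 0.086 0.04 ]
stored_marker_mid top 0.64 [243. 166.] [0.548 0.195 0.04 ]
stored_marker_mid scene 0.71 [306. 141.] [0.553 0.181 0.04 ]
0.5 [0.24581169 0.6017247  0.23156817] [6.05419960e-01 3.08267773e+00 1.33899742e-06] [[-0.93  0.38  0.  ]
 [ 0.38  0.93 -0.  ]
 [-0.    0.   -1.  ]]
```

View pics/top.png

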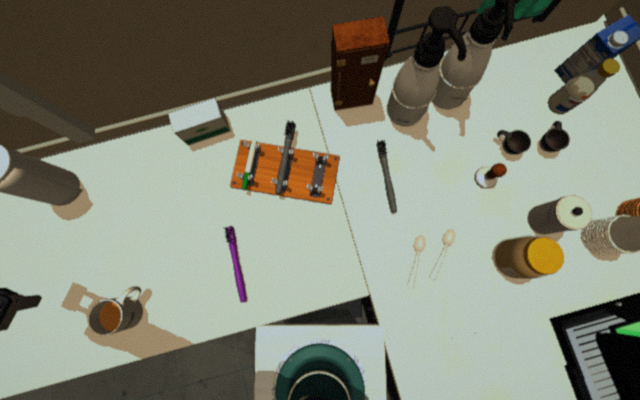

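View pics/scene.png

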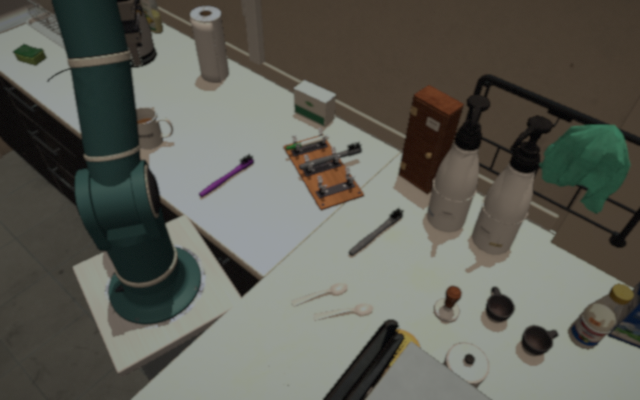

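The top picture shows the loose grey brush from its bristles at (382,150) to its handle end at (393,212). The purple look-alike is at (236,263). On the rack, the marker is at (247,166), the stored brush at (286,157), and the empty holder at (319,174).

```bash
cat >> h.py <<'E'
def axis_of(p):
    q=p[:,:2]; c=np.median(q,0); w=np.linalg.svd(q-q.mean(0),full_matrices=False)[2][0]; w=w*np.sign(w[0]); s=(q-c)@w
    return c,np.degrees(np.arctan2(w[1],w[0])),np.ptp(np.percentile(s,[1,99]))
E
python3 - <<'E'
from h import *
im,d=env.grab_frame("top")
for n in ("brush_mid","stored_brush_mid","stored_marker_mid"):
  for r in env.silhouettes("top",n):
    p=mask_pts("top",r["mask"],d); print(n,round(r["conf"],2),np.round(r["centre"]),axis_of(p),p[:,2].mean().round(3),len(p))
for px in ((393,212),(382,150)): print(ray_at("top",px,.011))
for a in ((334,204),(342,156)): print("board",ray_at("top",a,.01))
E
```

```text
brush_mid 0.8 [233. 261.] (array([0.30639288, 0.21122947]), np.float64(13.156162094865339), np.float64(0.1842462972071134)) 0.02 501
brush_mid 0.72 [385. 175.] (array([ 0.52463581, -0.1777036 ]), np.float64(8.951436287724256), np.float64(0.18723318555176352)) 0.018 551
stored_brush_mid 0.84 [285. 157.] (array([0.57189593, 0.08476167]), np.float64(-10.030763557044446), np.float64(0.18851764398950244)) 0.049 516
stored_marker_mid 0.85 [246. 169.] (array([0.54548571, 0.17991336]), np.float64(-10.414923070261969), np.float64(0.12835157811680104)) 0.045 228
[ 0.4290519  -0.19229436  0.011     ]
[ 0.59670751 -0.17049713  0.011     ]
board [ 0.45176101 -0.04044446  0.01      ]
board [ 0.58180549 -0.06365477  0.01      ]
```

```bash
python3 -m jog '-41 -25 0 -6; -82 -50 0 -12; -123 -75 0 -18; -164 -100 0 -25; -205 -127 0 -31'; python3 - <<'E'
from h import *
for p in ((.5,.25,.22),(.48,-.18,.2)): print(to_tool(p))
E
```

```text
t: 1.2
position: [0.3886, 0.4051, 0.2318]
tcp_rot: [-0.248, 3.131, 0.001]
contact_force: [1.6, 0.9, -0.3]
width: 0.0922
finger_force: 0.0
[ -85.5868681  -170.75996243   11.81338442]
[   1.89892823 -592.25195677   31.58038068]
```

```bash
python3 -m jog '-20 -45 0 0; -35 -90 0 0; -50 -135 0 0; -60 -180 0 0; -60 -230 0 0'; python3 - <<'E'
from h import *
print(to_tool((.47,-.18,.2)))
E
```

```text
t: 1.7
position: [0.4833, 0.1871, 0.2319]
tcp_rot: [-0.24, 3.131, 0.001]
contact_force: [0.8, -0.6, -0.2]
width: 0.0918
finger_force: 0.0
[  69.20767804 -360.73988558   31.63342241]
```

```bash
python3 -m jog '10 -49 0 0; 18 -98 0 0; 27 -147 0 0; 35 -196 0 0; 44 -245 0 0'; python3 -m jog '6 -40 10 0; 12 -80 20 0; 25 -110 30 0; 25 -110 30 0; 25 -110 30 0'; python3 - <<'E'
from h import *
im,d=env.grab_frame("wrist"); P=env.camera_params("wrist"); cv2.imwrite("pics/w1.png",im[:,:,::-1])
for r in env.pinpoint("wrist","brush_mid"): print(round(r["conf"],2),np.round(r["centre"]),ray_at("wrist",r["centre"],.011,P))
for r in env.silhouettes("wrist","brush_mid"):
  p=mask_pts("wrist",r["mask"],d,P); print(round(r["conf"],2),axis_of(p),p[:,2].max())
o=env.get_obs();print(o["position"],o["tcp_rot"],o["t"])
E
```

```text
t: 2.2
position: [0.4757, -0.0623, 0.2321]
tcp_rot: [-0.241, 3.131, 0.0]
contact_force: [0.6, 0.1, -0.5]
width: 0.092
finger_force: 0.0
t: 2.7
position: [0.4678, -0.1732, 0.2015]
tcp_rot: [0.238, -3.132, -0.001]
contact_force: [0.4, -0.1, -0.2]
width: 0.0919
finger_force: 0.0
0.61 [308. 204.] [ 0.50322041 -0.18010109  0.011     ]
0.9 (array([ 0.51625425, -0.17886247]), np.float64(8.587855523845084), np.float64(0.19133837683964988)) 0.033829671210528545
[ 0.46863115 -0.17146683  0.20195733] [-2.44136999e-01  3.13116713e+00  5.62842837e-04] 2.85
```

View pics/w1.png

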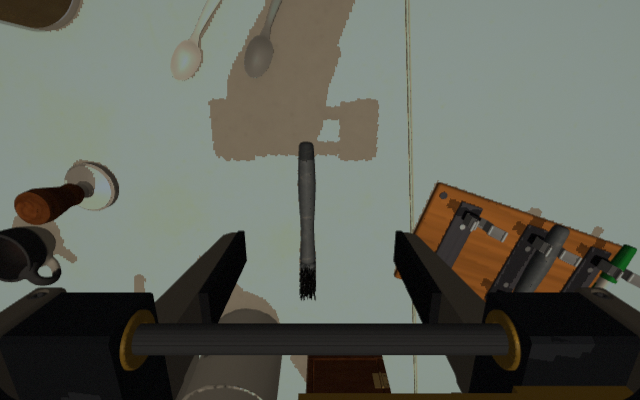

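The wrist picture shows the loose grey brush upright between the fingers, handle end at (306,143) and bristle tip at (308,298), with the tool aligned to it. The rack is at the lower right, and the empty holder is around (470,235).

```bash
python3 - <<'E'
from h import *
P=env.camera_params("wrist")
e=ray_at("wrist",(306.5,143),.008,P);b=ray_at("wrist",(308,299),.008,P); print(e,b,np.linalg.norm(b-e))
u=(b-e)/np.linalg.norm(b-e); m=e+.075*u; print(m, to_tool((*m[:2],.019)))
for r in env.pinpoint("wrist","empty_holder_mid"): print(round(r["conf"],2),np.round(r["centre"]),ray_at("wrist",r["centre"],.0405,P))
E
```

```text
[ 0.43288437 -0.19153019  0.008     ] [ 0.6370867 -0.1603667  0.008    ] 0.20656658812169348
[ 0.50702596 -0.18021538  0.008     ] [-36.40146681 -14.64619414 182.98771856]
0.78 [457. 258.] [ 5.31662948e-01 -4.17074567e-04  4.05000000e-02]
```

```bash
python3 -m jog '-18 -7 25 0; -36 -14 60 0; -36 -14 100 0; -36 -14 135 0; -36 -14 160 0'; python3 - <<'E'
from h import *
print(to_tool((.507,-.180,.0195)))
E
```

```text
t: 3.4
position: [0.5053, -0.1795, 0.0395]
tcp_rot: [0.244, -3.13, -0.002]
contact_force: [0.4, -0.4, 0.4]
width: 0.0919
finger_force: 0.0
[-1.59328686 -0.7336731  19.99574399]
```

```bash
python3 -m jog '-2 -1 10 0; -2 -1 19 0; -2 -1 20 0; -2 -1 20 0'; python3 -m jog '0 0 0 0; 0 0 0 0; 0 0 0 0; 0 0 0 0; 0 0 0 0' 10 40;  python3 -m jog '0 0 0 0; 0 0 0 0; 0 0 0 0; 0 0 0 0' 10 55
```

```text
t: 3.8
position: [0.5086, -0.182, 0.0225]
tcp_rot: [-0.241, 3.131, -0.001]
contact_force: [-0.2, -0.9, 1.3]
width: 0.092
finger_force: 0.0
t: 4.3
position: [0.5079, -0.182, 0.0218]
tcp_rot: [-0.24, 3.132, -0.0]
contact_force: [-0.1, 0.4, 0.8]
width: 0.0539
finger_force: 0.0
t: 4.7
position: [0.5078, -0.1819, 0.0216]
tcp_rot: [0.24, -3.132, -0.0]
contact_force: [0.4, 0.3, 0.8]
width: 0.0219
finger_force: 0.3
```

```bash
python3 -m jog '0 0 0 0; 0 0 0 0; 0 0 0 0'; python3 -m jog '0 0 -30 0; 0 0 -65 0; 0 0 -105 0; 0 0 -120 5; 0 0 -120 10'; python3 - <<'E'
from h import *
im,d=env.grab_frame("wrist"); P=env.camera_params("wrist"); cv2.imwrite("pics/w2.png",im[:,:,::-1])
print(to_tool((.527,0,.16)))
E
```

```text
t: 5.0
position: [0.5078, -0.182, 0.0216]
tcp_rot: [-0.24, 3.132, -0.0]
contact_force: [0.0, 0.2, 0.6]
width: 0.0188
finger_force: 55.0
t: 5.5
position: [0.5095, -0.1824, 0.1445]
tcp_rot: [0.039, 3.136, -0.001]
contact_force: [-0.2, -0.5, -0.8]
width: 0.019
finger_force: 55.0
[-13.34753034 182.48957253 -16.86294578]
```

View pics/w2.png

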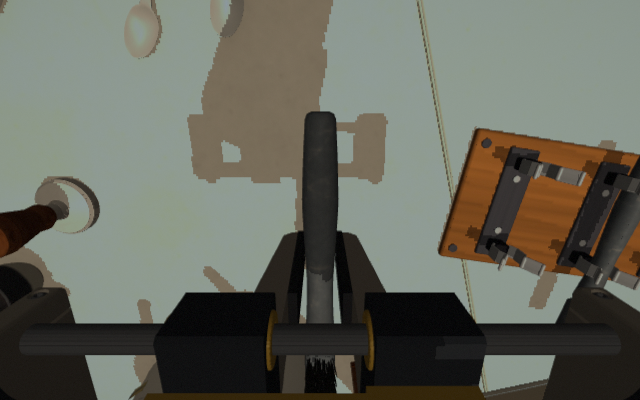

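The brush is gripped at 19 mm opening, with its handle at (320,115)-(320,350). The empty holder's dark plate is at (505,205), with clips near (550,172) and (515,258).

```bash
python3 - <<'E'
from h import *
im,d=env.grab_frame("wrist"); P=env.camera_params("wrist")
for r in env.pinpoint("wrist","empty_holder_mid"): print(round(r["conf"],2),np.round(r["centre"]),ray_at("wrist",r["centre"],.0405,P))
imt,dt=env.grab_frame("top")
a=np.radians(-10.2);u=np.array([np.cos(a),np.sin(a)]);v=np.array([-u[1],u[0]])
for c,dd,PP in (("wrist",d,P),("top",dt,None)):
  p=mask_pts(c,dd>0,dd,PP); q=p[:,:2]-[.527,0]; s=q@u;t=q@v
  k=(abs(s)<.07)&(abs(t)<.04)&(p[:,2]>.036)&(p[:,2]<.075)
  for sg in (-1,1):
    kk=k&(s*sg>.015); print(c,sg,kk.sum(),"s",np.percentile(s[kk],[2,50,98]).round(4),"t",np.percentile(t[kk],[2,50,98]).round(4),"z",np.percentile(p[kk,2],[2,98]).round(3))
    h,e=np.histogram(t[kk],bins=np.arange(-.04,.041,.004)); print(h)
for r in env.pinpoint("top","empty_holder_mid"): print("top",round(r["conf"],2),ray_at("top",r["centre"],.0405))
# held brush tilt: mask points from top
for r in env.silhouettes("top","brush_mid"):
  p=mask_pts("top",r["mask"],dt); print(round(r["conf"],2),axis_of(p),len(p),np.polyfit(p[:,0],p[:,2],1))
E
```

```text
0.92 [521. 219.] [ 0.52888305 -0.0012792   0.0405    ]
wrist -1 760 s [-0.0488 -0.0433 -0.0374] t [-0.0183  0.0121  0.0199] z [0.037 0.061]
[  0   0   0   0   0  67  34 145  19   0   0   1 109 216 155  14   0   0
   0   0]
wrist 1 603 s [0.035  0.0402 0.0463] t [-0.0182  0.012   0.0202] z [0.037 0.061]
[  0   0   0   0   0  53  21 129  17   0   0   2  81 167 116  17   0   0
   0   0]
top -1 52 s [-0.0494 -0.0441 -0.0375] t [-0.0177  0.0099  0.0211] z [0.05  0.065]
[ 0  0  0  0  0  5  8  7  5  0  0  0  5 10  8  4  0  0  0  0]
top 1 53 s [0.035  0.0394 0.047 ] t [-0.0182  0.0088  0.0202] z [0.044 0.064]
[0 0 0 0 0 5 9 8 4 0 0 0 8 9 8 2 0 0 0 0]
top 0.72 [0.52807209 0.00344771 0.0405    ]
0.95 (array([0.30402507, 0.21152672]), np.float64(12.94813915961814), np.float64(0.191940547300317)) 656 [0.006832   0.01490538]
```

```bash
python3 - <<'E'
from h import *
im,d=env.grab_frame("wrist"); P=env.camera_params("wrist"); o=env.get_obs()
m=np.zeros(d.shape,bool); m[100:330,295:345]=1
p=mask_pts("wrist",m,d,P); q=R.from_rotvec(o["tcp_rot"]).inv().apply(p-o["position"])*1000
k=(q[:,2]<40)&(abs(q[:,1])<20)&(q[:,2]>-15)&(q[:,0]>12); q=q[k]
for a in range(10,90,8):
  b=q[(q[:,0]>=a)&(q[:,0]<a+8)]
  if len(b): print(a,len(b),"topz",np.percentile(b[:,2],5).round(1),"y",np.median(b[:,1]).round(1),b[:,1].min().round(1),b[:,1].max().round(1))
print(q[:,0].max())
print(o["t"],to_tool((.5257,.0012,.14)))
E
```

```text
10 328 topz 1.9 y 0.4 -9.0 10.2
18 465 topz 1.8 y 0.9 -9.5 10.8
26 506 topz 1.8 y 0.9 -9.3 10.6
34 527 topz 2.1 y 0.4 -9.2 10.4
42 531 topz 2.3 y 0.9 -9.1 10.3
50 528 topz 2.8 y 0.9 -8.3 10.3
58 525 topz 3.3 y 0.9 -8.2 9.5
66 524 topz 3.8 y 0.9 -7.5 9.5
74 286 topz 4.7 y 1.0 -7.5 8.8
78.77864767886467
5.85 [-14.58524914 183.37524145   1.01385421]
```

```bash
python3 -m jog '-4 45 0 2; -9 92 0 4; -14 139 0 6; -18 182 0 9; -18 182 0 9'; python3 -m jog '0 0 0 0; 0 0 0 0'; python3 - <<'E'
from h import *
o=env.get_obs();x=R.from_rotvec(o["tcp_rot"]).as_matrix()[:,0];print(np.degrees(np.arctan2(-x[1],-x[0])),to_tool((.529,0,.0515)),o["contact_force"])
E
```

```text
t: 6.35
position: [0.5299, 0.0071, 0.1409]
tcp_rot: [-0.264, -3.129, -0.004]
contact_force: [0.1, -0.5, -0.0]
width: 0.0191
finger_force: 55.0
t: 6.55
position: [0.5294, -0.0019, 0.1413]
tcp_rot: [-0.282, -3.128, 0.001]
contact_force: [-0.1, 0.5, -0.5]
width: 0.0188
finger_force: 55.0
-10.291664825556424 [ 0.69491372  1.85082581 89.83718728] [-0.08964643  0.46619239 -0.47591364]
```

```bash
python3 -m jog '0 1 20 0; 0 2 40 0; 0 2 55 0; 0 2 60 0; 0 2 60 0'; python3 -m jog '0 0 4 0; 0 0 8 0; 0 0 12 0; 0 0 16 0; 0 0 16 0'; python3 - <<'E'
from h import *
im,d=env.grab_frame("wrist"); cv2.imwrite("pics/w3.png",im[:,:,::-1]);print(to_tool((.529,0,.0515)))
E
```

```text
t: 7.05
position: [0.5295, 0.0, 0.0811]
tcp_rot: [-0.283, -3.127, 0.001]
contact_force: [1.8, 0.3, -1.1]
width: 0.0189
finger_force: 55.0
t: 7.55
position: [0.5315, 0.0007, 0.0665]
tcp_rot: [0.28, 3.126, -0.001]
contact_force: [1.0, -1.6, 6.0]
width: 0.0187
finger_force: 55.0
[ 2.39764687 -1.10100052 15.06884496]
```

View pics/w3.png

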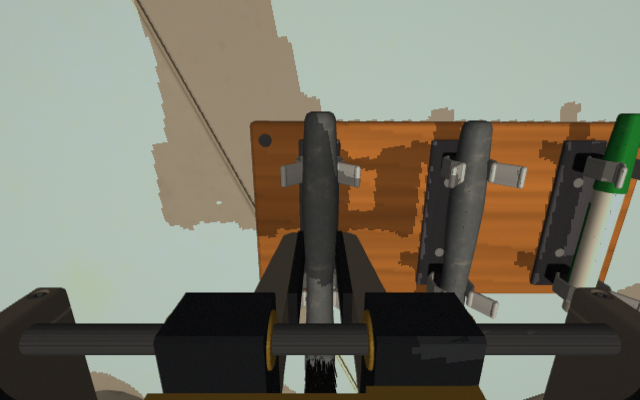

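The handle, at (320,170), sits centred between the leaves of the near clip at (293,175) and (348,175), with 6 N of contact. I'll press on.

```bash
python3 -m jog '0 0 4 0; 0 0 8 0; 0 0 12 0; 0 0 15 0; 0 0 15 0' - 60; python3 -m jog '0 0 2 0; 0 0 3 0; 0 0 3 0'
```

```text
t: 8.1
position: [0.53, 0.0015, 0.0511]
tcp_rot: [-0.28, -3.129, -0.0]
contact_force: [-2.8, -0.8, 7.9]
width: 0.0191
finger_force: 60.0
t: 8.4
position: [0.5302, 0.0014, 0.0507]
tcp_rot: [-0.28, -3.129, -0.002]
contact_force: [-10.4, -1.7, 34.1]
width: 0.0187
finger_force: 60.0
```

```bash
python3 -m jog '0 0 -2 0; 0 0 -3 0; 0 0 -3 0; 0 0 -3 0; 0 0 -3 0' 50; python3 -m jog '0 0 0 0; 0 0 -15 0; 0 0 -45 0; 0 0 -80 0; 0 0 -120 0'; python3 -m jog '0 0 0 0; 0 0 0 0'; python3 - <<'E'
from h import *
im,d=env.grab_frame("wrist"); P=env.camera_params("wrist"); cv2.imwrite("pics/w4.png",im[:,:,::-1])
a=np.radians(-10.2);u=np.array([np.cos(a),np.sin(a)]);v=np.array([-u[1],u[0]])
p=mask_pts("wrist",d>0,d,P); q=p[:,:2]-[.5257,.0012]; s=q@u;t=q@v
for b in np.arange(-.09,.13,.01):
  k=(s>b)&(s<b+.01)&(abs(t)<.013)&(p[:,2]>.03)&(p[:,2]<.1)
  if k.sum(): print(b.round(3),k.sum(),np.percentile(p[k,2],[50,95]).round(4),np.median(t[k]).round(4))
for r in env.pinpoint("wrist","brush_mid"): print(round(r["conf"],2),r["centre"],ray_at("wrist",r["centre"],.0405,P))
E
```

```text
t: 8.9
position: [0.5298, 0.0018, 0.0501]
tcp_rot: [-0.279, -3.128, 0.0]
contact_force: [-0.5, 0.0, -0.2]
width: 0.05
finger_force: 0.0
t: 9.4
position: [0.5294, 0.0014, 0.1722]
tcp_rot: [-0.28, -3.128, 0.001]
contact_force: [0.9, 0.4, 0.1]
width: 0.0501
finger_force: 0.0
t: 9.6
position: [0.5306, 0.0017, 0.1722]
tcp_rot: [0.28, 3.126, 0.002]
contact_force: [-0.3, 0.4, -1.4]
width: 0.05
finger_force: 0.0
-0.08 114 [0.0434 0.046 ] 0.0018
-0.07 226 [0.0446 0.0464] 0.0018
-0.06 233 [0.0453 0.0471] 0.0027
-0.05 318 [0.0469 0.0523] -0.0
-0.04 271 [0.0471 0.0522] 0.0009
-0.03 229 [0.0464 0.0483] 0.0018
-0.02 215 [0.0464 0.0484] 0.0017
-0.01 196 [0.046  0.0481] 0.0017
-0.0 188 [0.0457 0.0474] 0.0017
0.01 164 [0.0453 0.0468] 0.0017
0.02 156 [0.0447 0.0466] 0.0017
0.03 243 [0.0451 0.0511] 0.0016
0.04 239 [0.0466 0.0528] -0.0004
0.05 161 [0.0455 0.0475] 0.0006
0.06 175 [0.0459 0.0478] 0.0016
0.07 215 [0.0455 0.0581] 0.0016
0.08 200 [0.0539 0.0595] 0.0026
0.09 172 [0.056  0.0602] 0.0015
0.1 171 [0.0561 0.0602] 0.0015
0.11 74 [0.0559 0.0595] 0.001
0.58 [319.5, 183.8] [0.52195511 0.00409436 0.0405    ]
```

View pics/w4.png

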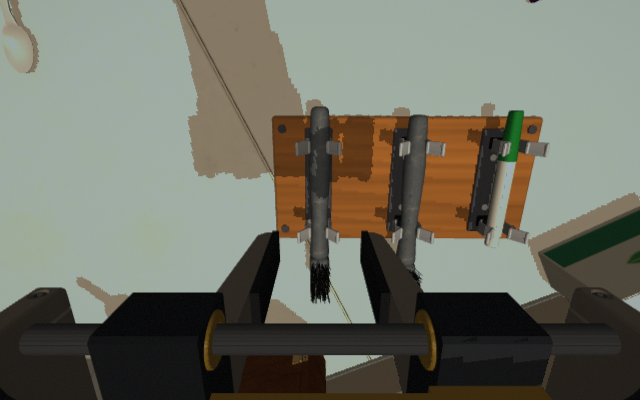

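The brush lies level in both clips, at (318,148) and (318,237). It is centred to about 2 mm at home height, and the stored brush and marker are undisturbed.

```bash
python3 -c "
from bench import env
print(env.hand_in())"
```

```text
the job is handed in; nothing more can be done
None
```

The brush is snapped into the empty holder: both clips closed, level, centred to about 2 mm at home height, stored brush and marker left in place, and the job handed in at about 10 s (no verdict was returned).

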